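# Reset the indexed jaw of the stone holder for the short whetstone

### The job

The bench stone holder is still set for the long whetstone. Take the shorter whetstone out of the drain rack, lay it flat and lengthwise on the holder's bed between the end stop and the sliding jaw, and let go of it; then grip the T-handle of the jaw's lock plunger, pull it up until the pin is out of its hole, slide the jaw one hole towards the stone and let the pin go fully home in that next hole. Finish while still gripping the T-handle with the pin home (somebody else then tightens the thumbscrew), and leave the longer stone, the tin, the cup and the pen where they are.

Things in the scene. Friction and masses are not known exactly. Their poses are not given: they have to be found in the camera images.
- rack: open steel drain tray fixed to the bench, 220 x 200 mm outside, 18 mm high, walls 4 mm; one divider makes two compartments side by side along its x axis, centres at x = -54 and +54 mm, each 104 mm wide (x) and 192 mm long (y). Rubber ribs, 36 mm wide about each compartment's middle line, carry a stone with its underside 14 mm above the bench. Origin: centre of the underside; z up.
- short_stone: the shorter whetstone, grey, a block 50 (x) x 150 (y) x 20 mm (z), about 0.4 kg, top slightly dished; lies flat in either compartment of the rack, its long axis along the compartment. Origin: centre of its underside; y is its long axis, z up.
- long_stone: the longer whetstone, brick-red, a block 60 (x) x 180 (y) x 24 mm (z), in the other compartment; stays there. Origin: centre of its underside, y along it.
- holder: stone holder, screwed to the bench, never moves: aluminium rail tube along its y axis, 40 mm wide (x), y = -215 to +138 mm, top 39 mm above the bench, on two cross feet (110 mm in x, 24 mm in y, 14 mm high, at y = +95 and -196 mm). Its top has four 12 mm holes 30 mm apart, for stones of 120, 150, 180 and 210 mm. Origin: on the bench under the rail's centre line; z up.
- bed (a point): fixed point on the rail's centre line at holder y = +35 mm, on top of the bed (a rubber strip 36 mm wide on the rail, y = -30 to +106 mm, top 42 mm above the bench): the underside centre of the short stone comes here when it touches the end stop. Axes as the holder's.
- stop_face (a point): fixed: middle of the end stop's face at holder y = +110 mm, 48 mm above the bench, looking to holder -y, towards the jaw. The stop is 46 mm wide, top 56 mm above the bench, lower than a stone's top (62 mm). Axes as the holder's.
- jaw_face (a point): middle of the sliding jaw's rubber face, which looks to holder +y, towards the end stop; 50 mm above the bench, moves with the jaw. The jaw plate is 46 mm wide, top 56 mm above the bench; the sleeve behind it (-y) is 66 mm long, top 46 mm above the bench, a thumbscrew at its -x side. Axes as the holder's.
- jaw (a joint): slide of the jaw along the rail, m; grows towards the end stop (holder +y). Starts at 0, locked in the hole for 180 mm stones, jaw and stop faces 183 mm apart; 0.030 is the next hole towards the stone, faces 153 mm apart (3 mm play for the short stone). Pin play in a hole about 1 mm either way. Limits -0.034 to 0.064; sliding friction about 3 N.
- plunger (a joint): lift of the lock plunger, m: 0 = pin fully home, 0.018 = at its upper stop; the 10 mm round-ended pin is clear of the rail's top from 0.013. A spring draws it down with 6 N at 0, 10.5 N at 0.018. Let down between holes the pin rides on the rail; over a hole it drops in by itself.
- t_handle: black T-handle on the plunger: a bar 50 mm long along holder x, 14 mm wide along holder y, 18 mm high, free all round. Origin: centre of the bar, 92 mm above the bench with the pin home, 42 mm behind (holder -y) the jaw's face. Below it a thin stem and a steel barrel of 21 mm diameter, top 66 mm above the bench. Moves with jaw and plunger. Axes as the holder's.
- polish_tin: round tin of polishing paste, 66 mm diameter, 28 mm high, behind the holder; bystander. Origin: centre of the underside.
- parts_cup: small tin cup, 65 mm diameter, 56 mm high, behind the rack; bystander. Origin: centre of the underside.
- marker_pen: felt marker, 14 x 142 x 16 mm, lying behind the holder; bystander. Origin: centre of the underside.
Things that resemble listed ones, but are neither listed nor needed, are in the scene too. Of the things that look like the short_stone, the larger one is meant.

How it is judged:
By the outcome, as a careful person would: the job done as asked, in the order asked, and still so for the second after the job is handed in, while the arm keeps its last pose, push and grip.
It also fails if it takes over 42 s, if anything falls off the work surface, if the arm or the gripper's body presses on something with over 40 N, if the wrist force passes 120 N, or if a joint passes its speed limit or range.

### The arm

A 6-joint arm with a two-finger parallel gripper is mounted at the origin on a cart in front of the work surface, level with it; the furniture and walls round the work are solid. World frame = base frame: x ahead of the robot, y to its left, z up, the work surface at z = 0. Lengths are in m, angles in rad, forces in N, time in s.
With the tool pointing down it reaches from about 0.35 to 0.8 m from the base axis. Payload 7.3 kg.
Tool frame: the origin (TCP) lies between the finger pads; the fingertips stand 25 mm ahead of it and the grasp point (between the pads) lies 6 mm ahead of it (r.tip_extent is the distance from the TCP to the fingertips, in m); z points along the fingers, y is the direction in which the jaws open and shut (so a half turn about z gives the same grasp; the last joint's range is limited). The gripper opens to 85 mm and grips with 20 to 120 N. Pads are 22 mm wide; open, the fingers measure 114 mm over their backs; the gripper's body (76 mm by 85 mm) begins 54 mm behind the grasp point. The pads swing forward as they close: fully open they stand 13 mm farther back than shut.
Start: joints at [-0.146, 0.342, 1.524, -0, 1.275, -0.146], TCP at [0.525, 0, 0.256] pointing down, gripper open.
Joint ranges: [-2.53, 2.53], [-0.77, 2.02], [0.04, 2.7], [-1, 4.14], [0.28, 2.66], [-3.11, 3.11]. Speed limits (rad/s): [2.57, 2.57, 3.14, 3.14, 3.14, 3.14].

### API

Orientations are given as a unit quaternion [x, y, z, w].
In Python, from workcell import r, command_gripper, optics gives the robot as it stands. The module is installed in compiled form; this text tells all that it offers. Calls block until the motion is done:
- r.reach(position, orientation): joint-space move of the TCP to a pose.
- r.move_straight(position, orientation=None, speed=0.15, max_force=None): straight line of the TCP; orientation=None keeps the orientation; speed is the mean speed in m/s. With max_force (N) it stops when the force on the tool has changed by that much, and returns True; else False.
- r.movej(angles): joint-space move.
- command_gripper(opening, force=None): finger opening in m; force is the grip in N (None keeps the last); returns when the fingers have stopped.
- r.hold(seconds).
- r.solve_ik(position, orientation): joint angles nearest the present ones, or None.
- r.read_state(): the state.
- optics.get_image(name): name is "scene" or "side" or "wrist"; returns (picture, depth): 384x512x3 uint8, red, green, blue; 384x512 float32, m along the optical axis (not along the pixel's ray), 0 where there is no reading.
- optics.camera_model(name): a dict with "K" (3x3 intrinsics, pixels), "R" (3x3) and "t" (3): a world point X has camera coordinates R X + t; the wrist camera has in their place "tool_from_camera" (4x4, takes a point from camera to tool coordinates, whose origin is the TCP and whose axes are the flange's). Camera axes: x right, y down, z forward; pixel columns grow to the right and rows downward; lengths in m; the calibration is good to about 2 mm. A picture is of the moment at which its call begins: read the wrist's pose just before it. camera_model takes no time and is no camera call.
A pose or a line that the arm cannot do raises r.PlanningError and nothing moves.
- r.finish_job(): hands the job in, once; it reports no verdict.
The state is a dict: "time_s": time; "joint_positions": joint angles; "dq": joint speeds; "tau": joint torques, N m; "eef_pos": TCP position; "eef_rot": TCP orientation; "contact_force": force on the tool from outside, world axes, zero at the start; "torque": the same for the moment, N m; "grip_width": finger opening in m.
Only numpy, scipy, OpenCV 4.12 (cv2) and the standard library are available. Lean on these libraries where they do the work, as an engineer would, in place of code of your own. Each camera call takes 0.05 s, during which the arm holds its last target.

## Working session

There is one attempt and no reset: what is moved stays moved. The work goes in short steps, each a Python script; the robot and the scene stay as the last script left them, time stands still between calls to the robot, and variables do not carry over. Pictures are saved under pics/ and viewed, and the job is handed in when it is done.

```bash
mkdir -p pics
python3 - <<'E'
from workcell import r, command_gripper, optics
import cv2,numpy as np
for n in ["scene","side","wrist"]:
    im,d=optics.get_image(n); cv2.imwrite(f"pics/{n}0.png",im[:,:,::-1]); np.savez(f"pics/{n}0.npz",im=im,d=d)
    m=optics.camera_model(n); print(n,{k:np.round(v,4).tolist() for k,v in m.items()})
s=r.read_state(); print(s["time_s"],s["eef_pos"],s["eef_rot"],r.tip_extent)
E
```

```text
scene {'K': [[464.8044, 0.0, 257.1444], [0.0, 464.8044, 189.0905], [0.0, 0.0, 1.0]], 'R': [[0.8638, -0.5034, -0.0208], [-0.2709, -0.4291, -0.8617], [0.4249, 0.7499, -0.507]], 't': [-0.3763, 0.3312, 1.2337]}
side {'K': [[385.0648, 0.0, 252.4134], [0.0, 385.0648, 193.7609], [0.0, 0.0, 1.0]], 'R': [[-0.9468, -0.3211, -0.0225], [-0.0949, 0.3453, -0.9337], [0.3075, -0.8819, -0.3574]], 't': [0.6532, 0.0675, 1.4594]}
wrist {'K': [[321.969, 0.0, 252.4566], [0.0, 321.969, 195.2719], [0.0, 0.0, 1.0]], 'tool_from_camera': [[-0.0008, -0.9492, -0.3146, 0.0826], [1.0, -0.0009, 0.0001, -0.0003], [-0.0004, -0.3146, 0.9492, -0.1161], [0.0, 0.0, 0.0, 1.0]]}
0.15 [5.24736096e-01 5.36467460e-05 2.55793045e-01] [ 7.07105444e-01  7.07107882e-01 -3.51287677e-04 -4.60141898e-04] 0.025
```

View pics/scene0.png

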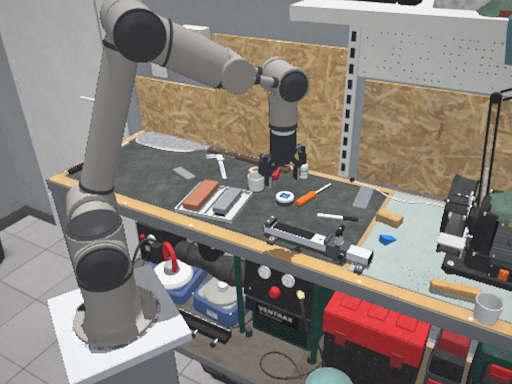

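View pics/side0.png

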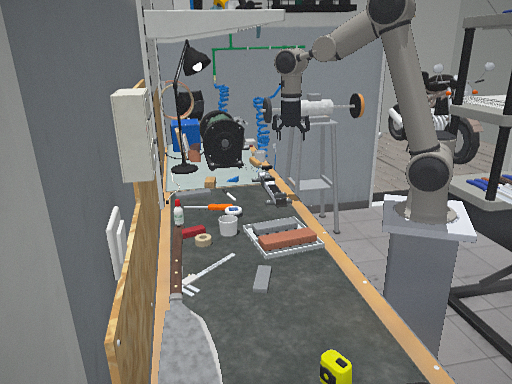

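View pics/wrist0.png

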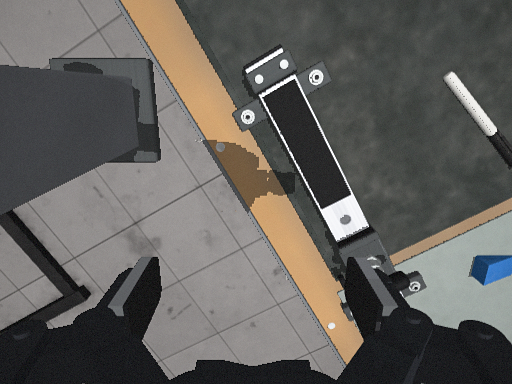

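The scene view shows the rack around (213,198), with the red stone at (200,194) and the grey one at (229,200). The holder is around (318,243), its end stop at left (270,228) and the T-handle side at right (345,245). 

Things that could be taken for the short stone:
- the grey block in the rack, scene (229,200)
- a loose grey slab on the bench, (183,173)
- a flat grey plate, (363,197)

By the description I choose the one in the rack. I'll check it in close crops.

```bash
cat > h.py <<'E'
import numpy as np,cv2
from workcell import r, command_gripper, optics
from scipy.spatial.transform import Rotation as Ro
def cam(n,st=None):
    m=optics.camera_model(n)
    if n!="wrist": return m["K"],m["R"].T,-m["R"].T@m["t"]   # K, Rwc, origin
    T=np.asarray(m["tool_from_camera"]);R=Ro.from_quat(st["eef_rot"]).as_matrix()
    return m["K"],R@T[:3,:3],R@T[:3,3]+st["eef_pos"]
def onplane(c,uv,z):
    K,R,o=c; uv=np.atleast_2d(np.asarray(uv,float))
    d=np.c_[uv,np.ones(len(uv))]@np.linalg.inv(K).T@R.T
    return o+d*((z-o[2])/d[:,2])[:,None]
def proj(c,X):
    K,R,o=c; p=(np.atleast_2d(X)-o)@R@K.T; return p[:,:2]/p[:,2:]
def cloud(c,d):
    K,R,o=c; v,u=np.mgrid[:d.shape[0],:d.shape[1]]
    p=np.stack([u,v,np.ones_like(u)],-1)@np.linalg.inv(K).T*d[...,None]
    return p@R.T+o
E
python3 - <<'E'
from h import *
s=r.read_state()
C={n:cam(n,s) for n in["scene","side","wrist"]}
a=np.load("pics/scene0.npz");P=cloud(C["scene"],a["d"])
for n,uv in dict(red=(200,194),grey=(229,200),loose=(183,173),plate=(363,197),cup=(256,182),tin=(285,197),pen=(337,217)).items():
    print(n,P[uv[1],uv[0]].round(3))
a=np.load("pics/wrist0.npz");Pw=cloud(C["wrist"],a["d"])
for uv in [(270,65),(262,97),(297,77),(325,210),(352,192),(345,219),(375,262),(412,285)]: print(uv,Pw[uv[1],uv[0]].round(3))
im=cv2.imread("pics/scene0.png")
cv2.imwrite("pics/c1.png",cv2.resize(im[150:290,150:400],None,fx=3.2,fy=3.2,interpolation=cv2.INTER_CUBIC))
E
```

```text
red [0.423 0.389 0.037]
grey [0.499 0.308 0.028]
loose [0.447 0.615 0.013]
plate [0.932 0.088 0.014]
cup [0.636 0.351 0.04 ]
tin [0.682 0.221 0.027]
pen [0.781 0.047 0.004]
(270, 65) [0.54  0.103 0.055]
(262, 97) [0.534 0.075 0.038]
(297, 77) [0.571 0.094 0.014]
(325, 210) [ 0.604 -0.045  0.039]
(352, 192) [ 0.633 -0.024  0.038]
(345, 219) [ 0.635 -0.066  0.015]
(375, 262) [ 0.659 -0.098  0.059]
(412, 285) [ 0.729 -0.157  0.016]
```

View pics/c1.png

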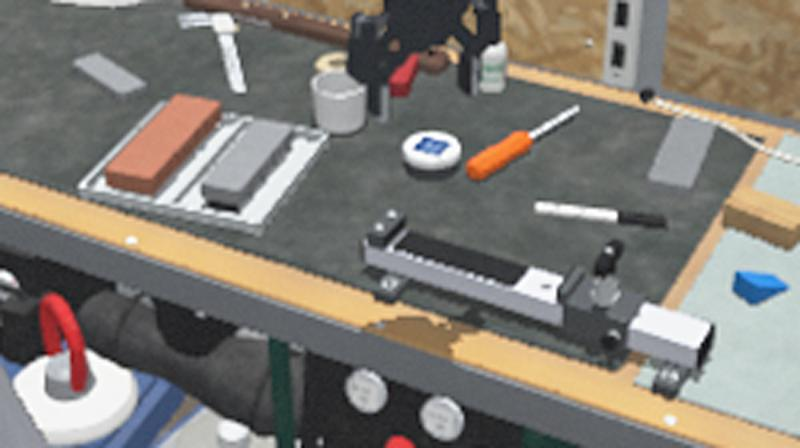

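The crop confirms it. The rack holds the red stone at left and the grey one, a full-size block, at right (crop 248,165). The other grey things are thin plates lying outside the rack. Next I take close wrist views of the holder and then the rack.

Run:
```python
from h import *
q=[.70710678,.70710678,0,0]
for n,p in [("hold1",(0.60,0.03,0.32)),("rack1",(0.48,0.37,0.27))]:
    r.reach(list(p),q); s=r.read_state(); im,d=optics.get_image("wrist")
    cv2.imwrite(f"pics/{n}.png",im[:,:,::-1]); np.savez(f"pics/{n}.npz",im=im,d=d,p=s["eef_pos"],q=s["eef_rot"]); print(s["time_s"],s["eef_pos"],np.round(s["joint_positions"],3))
```

```text
0.6417 [0.5998687  0.03017978 0.31922953] [-0.077  0.45   1.185 -0.     1.507 -0.078]
2.0583 [0.4807608  0.36899639 0.27019058] [ 5.280e-01  4.840e-01  1.263e+00 -1.000e-03  1.394e+00  5.300e-01]
```

View pics/hold1.png

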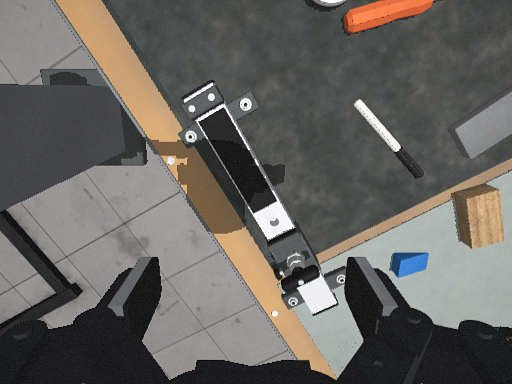

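View pics/rack1.png

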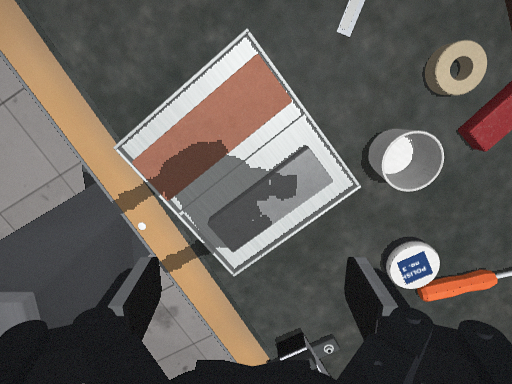

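The holder view shows the stop at (205,97), the bed from (213,113) to (270,205), the bare rail end with the next hole at (275,222), the jaw at (290,250) and the black T-bar at (300,278). The rack view shows the grey stone's outline from (225,235) to (318,160) and the red stone from (150,165) to (270,80). Now I'll measure them from height and colour masks.

Run:
```python
from h import *
def rect(xy):
    (c,wh,a)=cv2.minAreaRect((xy*1000).astype(np.float32)); return np.round(c,1),np.round(wh,1),round(a,2)
a=np.load("pics/rack1.npz");st=dict(eef_pos=a["p"],eef_rot=a["q"]);c=cam("wrist",st);P=cloud(c,a["d"]);im=a["im"].astype(int)
red=(im[...,0]-im[...,2]>30)&(P[...,2]>0.03)&(P[...,2]<.05)
sub=np.zeros_like(red);sub[20:270,110:365]=1
def big(m):
    n,l,s,_=cv2.connectedComponentsWithStats(m.astype(np.uint8)); i=1+np.argmax(s[1:,4]); return l==i
g=big((P[...,2]>0.0275)&(P[...,2]<.045)&sub&~red)
g=cv2.morphologyEx(g.astype(np.uint8),cv2.MORPH_OPEN,np.ones((5,5)))>0
print("grey",rect(P[g][:,:2]),np.median(P[g][:,2]),g.sum()); 
rm=big(red&sub);print("red",rect(P[rm][:,:2]),np.median(P[rm][:,2]))
# contour px on plane 0.034
for m,z,n in((g,.034,"grey"),(rm,.038,"red")):
    cs,_=cv2.findContours(m.astype(np.uint8),cv2.RETR_EXTERNAL,cv2.CHAIN_APPROX_NONE);k=max(cs,key=len)[:,0]; print(n,"plane",rect(onplane(c,k,z)[:,:2]))
o=a["im"][:,:,::-1].copy();o[g]=(0,255,0);cv2.imwrite("pics/gm.png",o)
a=np.load("pics/hold1.npz");st=dict(eef_pos=a["p"],eef_rot=a["q"]);c=cam("wrist",st);P=cloud(c,a["d"]);z=P[...,2]
roi=np.zeros(z.shape,bool);roi[75:320,170:345]=1
rail=big((z>.034)&(z<.047)&roi);print("rail",rect(P[rail][:,:2]),np.median(z[rail]))
stop=(z>.048)&(z<.065)&roi;stop[130:]=0;print("stop",rect(P[big(stop)][:,:2]),np.median(z[big(stop)]))
T=big((z>.085)&(z<.12)&roi);print("T",rect(P[T][:,:2]),np.median(z[T]),T.sum())
J=(z>.05)&(z<.062)&roi;J[:200]=0;print("jaw",rect(P[big(J)][:,:2]))
o=a["im"][:,:,::-1].copy();o[rail]=(0,255,0);o[stop]=(0,0,255);o[T]=(255,0,0);o[J]=(0,255,255);cv2.imwrite("pics/hm.png",cv2.resize(o[70:330,150:400],None,fx=2.2,fy=2.2))
```

```text
grey (array([499.1, 324.8]), array([149.2,  50. ]), 38.05) 0.03246616642275488 5106
red (array([433.9, 407. ]), array([179.3,  59.1]), 38.39) 0.036496402134147315
grey plane (array([498.6, 326.1]), array([148.2,  50.4]), 37.85)
red plane (array([434.4, 407.4]), array([177.8,  58.7]), 38.41)
rail (array([612. , -28.1]), array([ 48.7, 264.3]), 29.22) 0.040299824928580946
stop (array([541.8,  96.7]), array([46., 22.]), 29.36) 0.05443039565941968
T (array([ 656.9, -108. ]), array([49.5, 13.9]), 29.96) 0.097818640862667 561
jaw (array([639.5, -77.1]), array([45.6, 13. ]), 29.92)
```

View pics/hm.png

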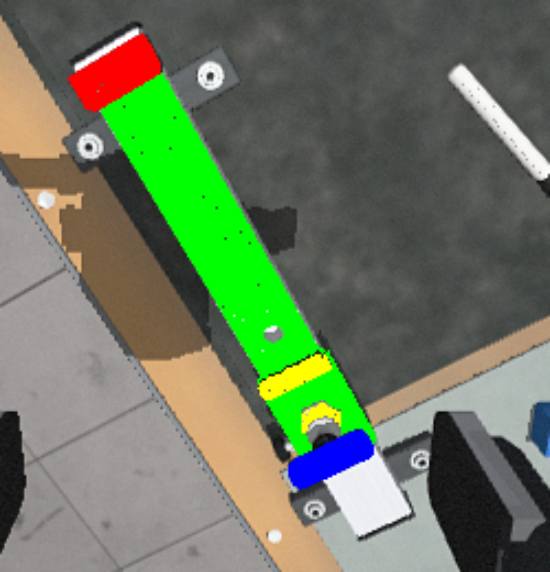

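View pics/gm.png

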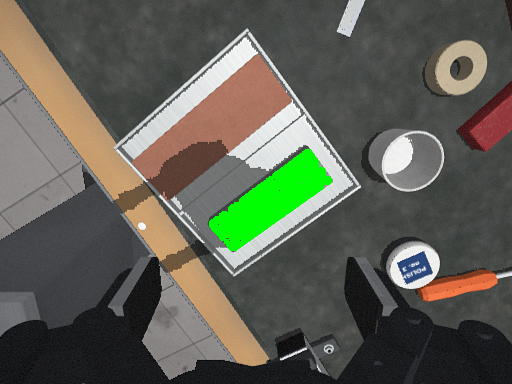

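Measured sizes match the description: grey 149x50 mm, red 179x59, T-bar 49.5x14, and jaw-to-stop gap about 182. Now I pick the short stone.

```bash
cat >> h.py <<'E'
def Q(phi):
    p=np.radians(phi);return Ro.from_matrix(np.array([[np.cos(p),np.sin(p),0],[np.sin(p),-np.cos(p),0],[0,0,-1]])).as_quat()
TH=29.5
XH=np.array([np.cos(np.radians(TH)),np.sin(np.radians(TH)),0]);YH=np.array([-XH[1],XH[0],0]);OH=np.array([.6009,-.0083,0])
def H(x,y,z): return OH+x*XH+y*YH+np.array([0,0,z])
E
python3 - <<'E'
from h import *
a=np.load("pics/rack1.npz");c=cam("wrist",dict(eef_pos=a["p"],eef_rot=a["q"]))
k=onplane(c,[(247,31),(118,149),(235,275),(360,186)],.018)[:,:2]*1000
print("rack",cv2.minAreaRect(k.astype(np.float32)))
rc=k.mean(0);L=np.array([-.616,.788]);print("lateral of stone",(np.array([498.9,325.4])-rc)@L)
g=np.array([.4989,.3254,0]);q=Q(38)
for p,qq in((g+[0,0,.12],q),(g+[0,0,.034],q),(H(0,35,0)*0+H(0,.035,.12),Q(TH+90)),(H(0,-.115,.12),Q(TH))):
    s=r.solve_ik(list(p),list(qq));print(p.round(4),None if s is None else np.round(s,2))
E
```

```text
rack ((466.3371276855469, 363.53533935546875), (194.31040954589844, 214.1323699951172), 38.668392181396484)
lateral of stone -49.67153924374675
[0.4989 0.3254 0.12  ] [ 0.45  0.6   1.5  -0.    1.04  1.36]
[0.4989 0.3254 0.034 ] [ 0.45  0.72  1.56 -0.    0.86  1.36]
[0.5837 0.0222 0.12  ] [-0.09  0.58  1.53 -0.    1.02 -0.61]
[ 0.6575 -0.1084  0.12  ] [-0.28  0.72  1.27 -0.    1.16  0.78]
```

Run:
```python
from h import *
g=np.array([.4989,.3254,0]);q=list(Q(38))
r.reach(list(g+[0,0,.10]),q); command_gripper(.062,60)
b=r.move_straight(list(g+[0,0,.034]),q,speed=.1,max_force=12)
s=r.read_state();print(b,s["time_s"],s["eef_pos"],s["contact_force"])
if not b:
    command_gripper(.03,60); s=r.read_state();print(s["grip_width"],s["contact_force"])
    r.move_straight(list(g+[0,0,.14]),speed=.12); s=r.read_state();print(s["time_s"],s["grip_width"],s["contact_force"])
im,d=optics.get_image("wrist");cv2.imwrite("pics/pick.png",im[:,:,::-1])
```

```text
False 4.0917 [0.49927497 0.32560716 0.03445629] [-0.21280917 -0.55899069  0.70613931]
0.048965830884236186 [ 1.36012088 -1.83721255  6.08240046]
5.3833 0.048567098686070294 [ 0.45783469 -0.30011543 -4.39433325]
```

View pics/pick.png

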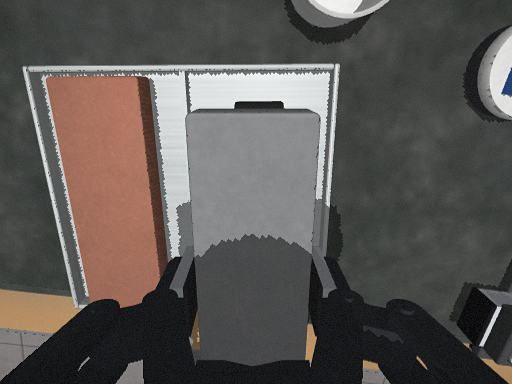

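The stone is held square between the fingers (its top edge spans columns 187–320), the red stone is undisturbed, and the wrist force reads 4.4 N. Now carry it to the bed, approach about 5 mm short of the stop and feel for the stop.

Run:
```python
from h import *
q=list(Q(TH+90))
r.reach(list(H(0,.029,.13)),q)
im,d=optics.get_image("wrist");cv2.imwrite("pics/place0.png",im[:,:,::-1])
b=r.move_straight(list(H(0,.029,.066)),q,speed=.1,max_force=10)
s=r.read_state();print(b,s["time_s"],s["eef_pos"],s["contact_force"])
if not b:
    b=r.move_straight(list(H(0,.040,.066)),q,speed=.02,max_force=5)
    s=r.read_state();d=s["eef_pos"]-OH;print("push",b,s["time_s"],"hx,hy",d@XH,d@YH,s["contact_force"])
```

```text
False 7.9917 [0.58710682 0.01694176 0.06650201] [-0.04655355 -0.63345761 -4.53675675]
push True 8.3833 hx,hy 1.6735472611585644e-05 0.03472023635178769 [ 2.06070571 -2.65858659 -3.79004891]
```

View pics/place0.png

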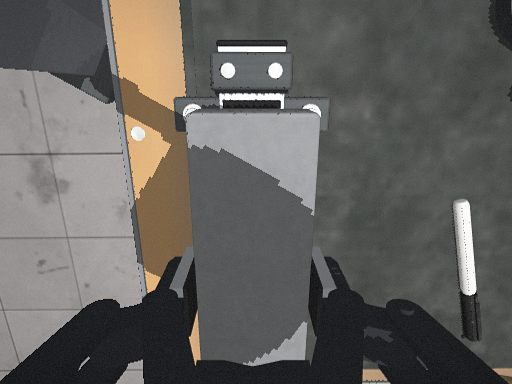

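The stone lines up with the bed and the stop (stop centred at column 252, stone edges at 187 and 320). Contact came at holder y = 34.7 mm, and 35 was expected. Now back off a little, lower and release.

Run:
```python
from h import *
q=list(Q(TH+90))
r.move_straight(list(H(0,.0340,.066)),q,speed=.02)
b=r.move_straight(list(H(0,.0340,.0595)),q,speed=.015,max_force=4)
s=r.read_state();print(b,s["time_s"],s["eef_pos"],s["contact_force"])
command_gripper(.064); s=r.read_state();print(s["grip_width"],s["contact_force"])
r.move_straight(list(H(0,.034,.15)),q,speed=.15)
s=r.read_state();im,d=optics.get_image("wrist");cv2.imwrite("pics/placed.png",im[:,:,::-1]);np.savez("pics/placed.npz",im=im,d=d,p=s["eef_pos"],q=s["eef_rot"]);print(s["time_s"])
```

```text
True 8.9417 [0.58407611 0.02138162 0.06329269] [-0.69077485 -0.23713452  4.17214905]
0.06416565570428383 [ 0.44545389 -0.19590073  0.85733267]
9.975
```

View pics/placed.png

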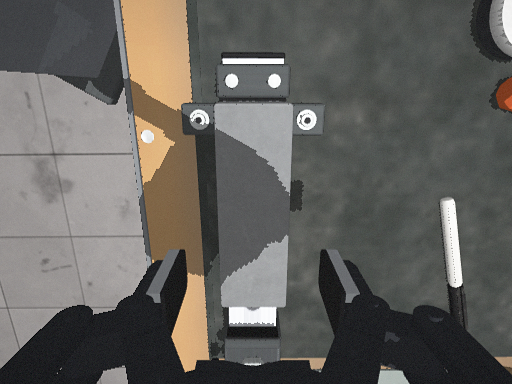

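The stone lies flat on the bed, square to the stop at (252,98), with the jaw at (250,330) and the bare rail visible between. Next I look at the T-handle from above.

Run:
```python
from h import *
q=list(Q(TH))
r.reach(list(H(-.03,-.115,.24)),q)
s=r.read_state();im,d=optics.get_image("wrist");cv2.imwrite("pics/T.png",im[:,:,::-1]);print(s["time_s"],s["eef_pos"])
P=cloud(cam("wrist",s),d);z=P[...,2]
m=(z>.087)&(z<.112)&(np.abs((P-OH)@XH)<.04)&(np.abs((P-OH)@YH+.115)<.03)
n,l,st,_=cv2.connectedComponentsWithStats(m.astype(np.uint8));i=1+np.argmax(st[1:,4]);m=l==i
D=P[m]-OH;print(m.sum(),np.median(z[m]),cv2.minAreaRect((np.c_[D@XH,D@YH]*1000).astype(np.float32)))
m2=(z>.052)&(z<.067)&(np.abs((P-OH)@XH)<.04)&((P-OH)@YH>-.05)&((P-OH)@YH<.1)
D=P[m2]-OH;print("stone",np.median(z[m2]),cv2.minAreaRect((np.c_[D@XH,D@YH]*1000).astype(np.float32)))
```

```text
11.25 [ 0.63112097 -0.12269257  0.23908806]
997 0.09865782514061655 ((-0.09348297119140625, -115.58343505859375), (13.445974349975586, 49.36443328857422), 89.78675842285156)
stone 0.06052734105669183 ((0.6592216491699219, 29.465118408203125), (141.08645629882812, 49.52729415893555), 89.85530090332031)
```

View pics/T.png

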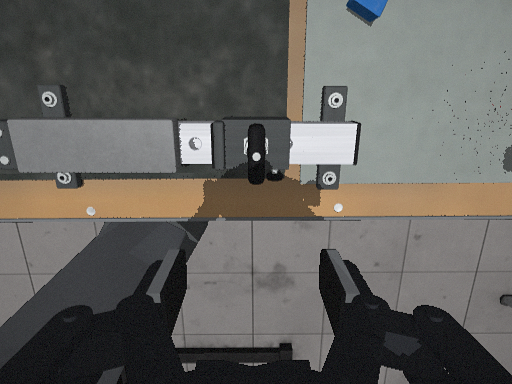

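The T-bar is vertical at (257,152), measured at holder (0, -115.6) mm. The stone is square (90°) on the centre line, with its -y end at (178,145). Now grip the T-handle.

Run:
```python
from h import *
q=list(Q(TH))
command_gripper(.04,60)
r.reach(list(H(0,-.1153,.15)),q)
b=r.move_straight(list(H(0,-.1153,.098)),q,speed=.08,max_force=8)
s=r.read_state();print(b,s["time_s"],s["eef_pos"],s["contact_force"])
if not b:
    command_gripper(.005,60);s=r.read_state();print(s["grip_width"],s["contact_force"],s["time_s"])
    im,d=optics.get_image("wrist");cv2.imwrite("pics/grip.png",im[:,:,::-1])
    im,d=optics.get_image("scene");cv2.imwrite("pics/grips.png",cv2.resize(im[190:290,240:400,::-1],None,fx=4,fy=4))
```

```text
False 12.925 [ 0.65797203 -0.10876819  0.09829173] [-0.16066739 -1.14528281  0.8092479 ]
0.013334654190533748 [ 0.22298966 -1.43150875  4.89969902] 13.2917
```

View pics/grips.png

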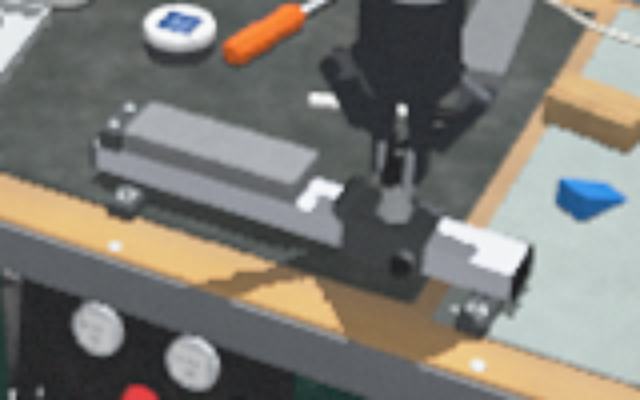

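View pics/grip.png

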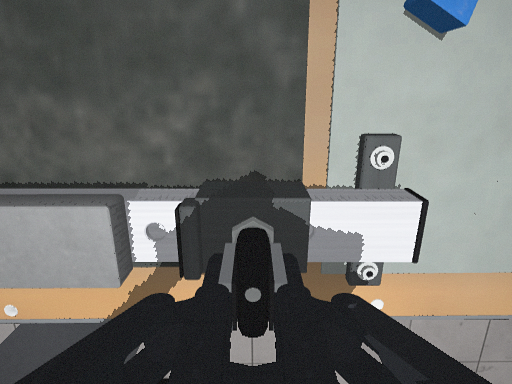

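The bar is gripped squarely between the pads at (253,285), width 13.3 mm. Now lift.

Run:
```python
from h import *
q=list(Q(TH))
b=r.move_straight(list(H(0,-.1153,.1145)),q,speed=.04,max_force=30)
s=r.read_state();print(b,s["time_s"],s["eef_pos"],s["contact_force"],s["grip_width"])
im,d=optics.get_image("wrist");cv2.imwrite("pics/lift.png",im[:,:,::-1])
P=cloud(cam("wrist",s),d);z=P[...,2];D=P-OH;hx=D@XH;hy=D@YH
m=(np.abs(hy+.1155)<.005)&(np.abs(hx)<.022)&(z>.09);print("bar z",np.median(z[m]),m.sum())
```

```text
False 13.9583 [ 0.65751453 -0.1081216   0.11285262] [  4.96485436  -0.41018683 -10.0963336 ] 0.013250611685676506
bar z 0.11323808447127306 2930
```

View pics/lift.png

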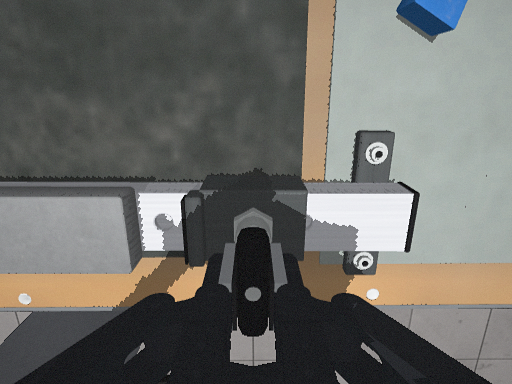

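The tool and the bar both rose about 14.6 mm, so the pin is just clear. I'll add 1.3 mm of margin and slide 30 mm towards the stone.

Run:
```python
from h import *
q=list(Q(TH))
def st(t):
    s=r.read_state();D=s["eef_pos"]-OH;f=s["contact_force"];print(t,round(s["time_s"],2),"hx %.2f hy %.2f z %.2f"%(D@XH*1e3,D@YH*1e3,D[2]*1e3),"f",np.round([f@XH,f@YH,f[2]],1));return s
b=r.move_straight(list(H(0,-.1153,.1158)),q,speed=.03,max_force=15);st(("lift",b))
b=r.move_straight(list(H(0,-.0853,.1158)),q,speed=.04,max_force=20);s=st(("slide",b))
im,d=optics.get_image("wrist");cv2.imwrite("pics/slid.png",im[:,:,::-1])
P=cloud(cam("wrist",s),d);z=P[...,2];D=P-OH;hx=D@XH;hy=D@YH
m=(z>.105)&(z<.125)&(np.abs(hx)<.03)&(np.abs(hy+.085)<.005);print("bar z",np.median(z[m]))
```

```text
('lift', False) 14.26 hx 0.11 hy -114.62 z 114.04 f [  5.3  -2.3 -10.5]
('slide', False) 15.16 hx 0.17 hy -84.54 z 114.17 f [  5.4  -1.8 -10.4]
bar z 0.11395869410479184
```

View pics/slid.png

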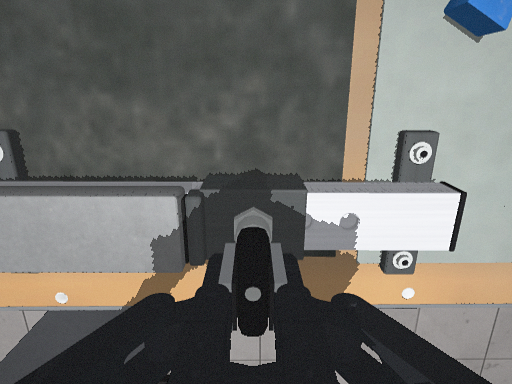

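The jaw moved 30.1 mm and its plate now stands just off the stone's end, near (190,230). The old hole is visible at (348,220). Now let the pin down.

Run:
```python
from h import *
q=list(Q(TH))
def st(t):
    s=r.read_state();D=s["eef_pos"]-OH;f=s["contact_force"];print(t,round(s["time_s"],2),"hx %.2f hy %.2f z %.2f"%(D@XH*1e3,D@YH*1e3,D[2]*1e3),"f",np.round([f@XH,f@YH,f[2]],1),s["grip_width"]);return s
for zc in (.106,.1015,.0985,.0975):
    b=r.move_straight(list(H(0,-.0853,zc)),q,speed=.03,max_force=14);s=st((zc,b))
    if b: break
r.hold(.3);s=st("hold")
im,d=optics.get_image("wrist");cv2.imwrite("pics/down.png",im[:,:,::-1])
P=cloud(cam("wrist",s),d);z=P[...,2];D=P-OH;hx=D@XH;hy=D@YH
m=(z>.09)&(z<.125)&(np.abs(hx)<.022)&(np.abs(hy+.085)<.005);print("bar z",np.median(z[m]))
im,d=optics.get_image("scene");cv2.imwrite("pics/downs.png",cv2.resize(im[190:290,240:400,::-1],None,fx=4,fy=4))
```

```text
(0.106, False) 15.68 hx 0.13 hy -85.49 z 104.54 f [  5.7  -3.6 -10.6] 0.01307097703508217
(0.1015, False) 15.98 hx 0.15 hy -85.65 z 100.52 f [ 5.3 -4.4 -9.5] 0.013212196236362442
(0.0985, False) 16.23 hx 0.24 hy -85.77 z 99.01 f [ 2.9 -2.1 -0.5] 0.013134355632937762
(0.0975, False) 16.48 hx 0.30 hy -85.82 z 98.96 f [ 1.3 -1.7  5. ] 0.013227000254130374
hold 16.78 hx 0.29 hy -85.85 z 98.95 f [ 0.8 -1.8  4.9] 0.01333305062858671
bar z 0.09907355475582216
```

View pics/down.png

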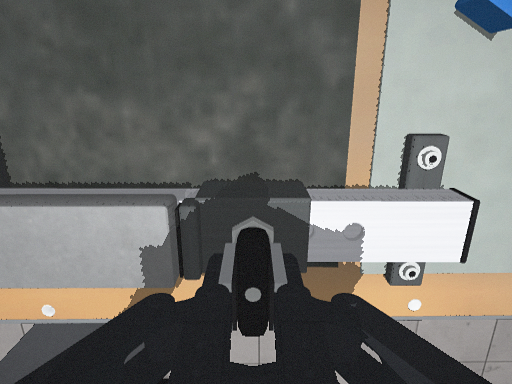

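View pics/downs.png

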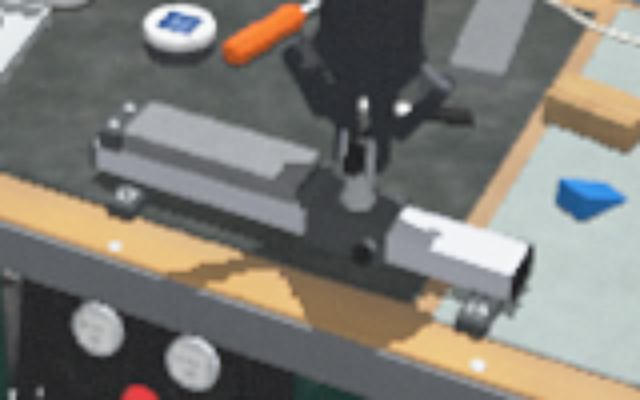

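The tool came down to 98.95 mm and met a hard stop, with the force going from -9.5 to +5 N. That is 0.65 mm higher than at the first grip, so either the pads slipped a little or the pin isn't quite seated. I'll compare bar height to stone height in one picture, open the fingers briefly so the spring can seat the pin, measure again and regrip.

Run:
```python
from h import *
q=list(Q(TH))
def st(t):
    s=r.read_state();D=s["eef_pos"]-OH;f=s["contact_force"];print(t,round(s["time_s"],2),"hx %.2f hy %.2f z %.2f"%(D@XH*1e3,D@YH*1e3,D[2]*1e3),"f",np.round([f@XH,f@YH,f[2]],1),s["grip_width"]);return s
def look(n):
    s=st(n);im,d=optics.get_image("wrist");cv2.imwrite(f"pics/{n}.png",im[:,:,::-1])
    P=cloud(cam("wrist",s),d);z=P[...,2];D=P-OH;hx=D@XH;hy=D@YH
    m=(z>.09)&(z<.125)&(np.abs(hx)<.022)&(np.abs(hy+.0855)<.005)
    k=(z>.052)&(z<.07)&(np.abs(hx)<.02)&(hy>-.035)&(hy<0)
    j=(z>.05)&(z<.062)&(np.abs(hx)<.02)&(hy>-.054)&(hy<-.044)
    print(" bar",np.median(z[m])*1e3,"stone",np.median(z[k])*1e3,"jaw",np.median(z[j])*1e3,k.sum(),j.sum())
    b=(z>.088)&(z<.112)&(np.abs(hx)<.03)&(np.abs(hy+.0855)<.011)
    print(" bar hy",np.percentile(hy[b],[1,50,99])*1e3)
look("c1")
command_gripper(.03); r.hold(.2); look("c2")
```

```text
c1 16.88 hx 0.30 hy -85.84 z 98.96 f [ 1.4 -1.8  5.4] 0.013032958848810694
 bar 99.0759770474986 stone 60.48523030202276 jaw 54.26279084738794 4370 1190
 bar hy [-95.83174127 -84.41833699 -75.0991128 ]
c2 17.44 hx -0.15 hy -85.13 z 97.27 f [-0.2 -0.7 -0.5] 0.03008768698204167
 bar 99.03926103941718 stone 60.479449995547206 jaw 54.20776481091119 4428 946
 bar hy [-91.01602323 -84.1172425  -77.41790084]
```

View pics/c2.png

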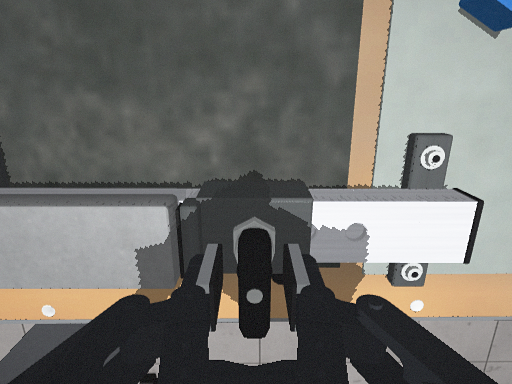

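With the fingers open and only the spring acting, the bar height stayed at 99.0 mm. Bar minus jaw plate is 44.8 mm, against a nominal 45, so the pin was already fully home. Now regrip and check the final state, including the side objects.

Run:
```python
from h import *
q=list(Q(TH))
def st(t):
    s=r.read_state();D=s["eef_pos"]-OH;f=s["contact_force"];print(t,round(s["time_s"],2),"hx %.2f hy %.2f z %.2f"%(D@XH*1e3,D@YH*1e3,D[2]*1e3),"f",np.round([f@XH,f@YH,f[2]],1),s["grip_width"]);return s
r.move_straight(list(H(0,-.0853,.098)),q,speed=.03)
command_gripper(.005,60); r.hold(.5); s=st("regrip")
im,d=optics.get_image("wrist");cv2.imwrite("pics/fin.png",im[:,:,::-1])
P=cloud(cam("wrist",s),d);z=P[...,2];D=P-OH;hx=D@XH;hy=D@YH
m=(z>.09)&(z<.125)&(np.abs(hx)<.022)&(np.abs(hy+.0855)<.005)
j=(z>.05)&(z<.062)&(np.abs(hx)<.02)&(hy>-.054)&(hy<-.044)
print("bar",np.median(z[m])*1e3,"jaw",np.median(z[j])*1e3)
im,d=optics.get_image("scene");cv2.imwrite("pics/fins.png",cv2.resize(im[150:290,150:400,::-1],None,fx=3.2,fy=3.2))
```

```text
regrip 18.54 hx 0.08 hy -85.74 z 98.32 f [-0.7 -3.6  2.2] 0.013218938204142541
bar 99.08482620918967 jaw 54.296502773006324
```

View pics/fins.png

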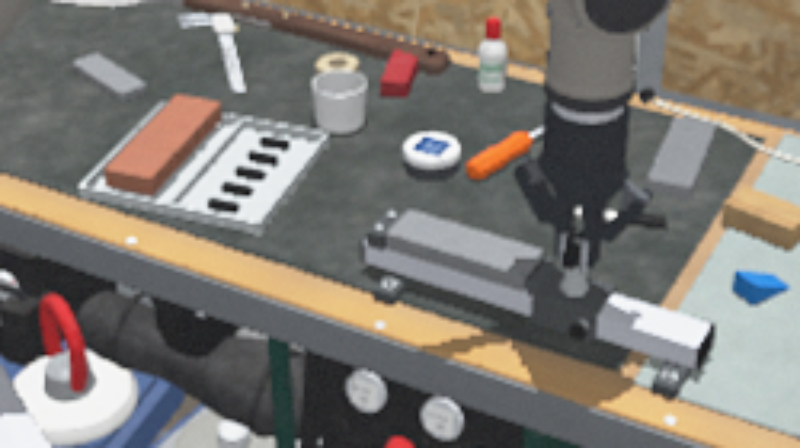

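View pics/fin.png

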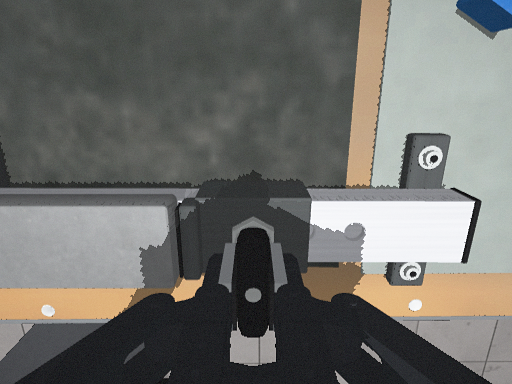

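The final views show the stone on the bed between stop and jaw, and the handle gripped at (253,285) with the bar still at its home height. The red stone, tin, cup and pen have not moved. Handing in.

```bash
python3 -c "
from h import *
r.finish_job()"
```

```text
the job is handed in; nothing more can be done
```

The job is done and handed in at about 18.6 s of the 42 s allowed.

**What I did:** I took the short stone out of the rack, laid it on the bed (the stop was felt at holder y = 34.7 mm; released about 0.7 mm short of it) and let go. I then gripped the T-handle, lifted the plunger about 16 mm, slid the jaw 30 mm towards the stone and let the pin down.

**Last checks:**
- **Pin:** the T-bar stands 44.8 mm above the jaw plate (nominal 45 with the pin home). It stayed at the same height when I opened the fingers briefly and only the spring held it.
- **Grip:** I regripped the handle (13.2 mm wide) with about 4 N or less on the wrist, and handed in that way.
- **Bystanders:** the longer stone, tin and cup look unmoved in the last scene picture. The arm hides most of the pen there, and nothing went near it.

**One disagreement:** after the first letdown the tool stood 0.65 mm higher than at the first grip, which I put down to slight slip in the pads. After regripping it read 98.3 mm, the same as at the first grip. I did not tug the jaw sideways to test the lock.

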